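# Seal the airtight parts tub

## Robot

A 6-joint arm with a two-finger parallel gripper is mounted at the origin on the work surface. World frame = base frame: x ahead of the robot, y to its left, z up, the work surface at z = 0. Lengths are in m, angles in degrees, forces in N, time in s.
With the tool pointing down it reaches from about 0.375 to 0.9 m from the base axis. Payload 3.1 kg.
Tool frame: the origin (TCP) lies at the very end of the fingers, on their centre line; the grasp point (between the pads) lies robot.grip_depth behind it (robot.grip_depth is the distance from the TCP to the grasp point, in m); z points along the fingers, y is the line along which they close (so a half turn about z gives the same grasp; the last joint's range is limited). The gripper opens to 87 mm and grips with 3 to 60 N. Pads are 19 mm wide; open, the fingers measure 117 mm over their backs; the gripper's body (75 mm by 190 mm) begins 51 mm behind the grasp point.
Start: joints at [-80.529, 30.224, 82.088, -0, 67.689, -10.227], TCP at [0.211, -0.588, 0.223] pointing down, gripper open.
Joint ranges: [-176.69, 176.69], [-43.24, 126.21], [12.49, 139.97], [-82, 262], [0, 151.66], [-163.58, 163.58]. Speed limits (degrees/s): [159.86, 159.86, 180, 180, 180, 180].

## Interface

Orientations are given as [roll, pitch, yaw] about the fixed x, y, z axes, in that order (R = Rz(yaw) Ry(pitch) Rx(roll)).
In Python, from plant import robot, eyes gives the robot as it stands.
- The arm moves only by the tool arm_command, never from a script. Its argument "rows" is a list of rows, each an object with "delta_pos": the shift along the tool's x, y, z in mm, a list of three; "twist": the turn, a rotation vector about the tool's x, y, z in degrees, a list of three. In form: [{"delta_pos": [dx, dy, dz], "twist": [ax, ay, az]}, ...]. A call has 1 to 10 rows; each row is the pose to reach, as a shift and turn from the pose commanded when the call began, along the tool's axes at that moment; what a row does not reach only later rows make up. A row lasts 1/10 s, in which the tool goes at most 50 mm and 8.59 degrees, less where a joint would pass 70% of its speed; a pose out of reach is approached as far as the arm can. A call with a gripper value outside its range is refused whole. "fingers" is the opening, from 0 (shut) to 1 (fully open), set as the call begins (left out, the last holds). The fingers move at their own pace and stop on an object; "grip_force" is the grip in N (left out, the last holds). Time passes only in rows, so rows that repeat a pose let the fingers close. It gives the time, the measured TCP pose, the force, the opening and the grip force at its end, in the units of the state.
- robot.state(): the state, without advancing time (a new reading comes with each control period).
- eyes.grab_frame(name): name is "scene" or "side" or "wrist"; returns the picture (384x512x3 uint8, red, green, blue); there is no depth.
- eyes.camera_info(name): a dict with "intrinsics" (3x3 intrinsics, pixels), "k1" (the pictures are not rectified: a ray, as slopes to the right and down, at radius r is drawn at 1 + k1 r^2 times it, then the intrinsics apply), "R" (3x3) and "t" (3): a world point X has camera coordinates R X + t. Camera axes: x right, y down, z forward; pixel columns grow to the right and rows downward; lengths in m; the calibration is good to about 2 mm. A picture is of the moment at which its call begins: read the wrist's pose just before it. camera_info takes no time and is no camera call; for the wrist camera it gives the pose at the moment of the call.
- robot.close_job(): hands the job in; it is judged then, once.
The state is a dict: "time": time; "qpos": joint angles; "dq": joint speeds; "joint_torque": joint torques, N m; "eef_pos": TCP position; "tool_rot": TCP orientation; "contact_force": force on the tool from outside, world axes, zero at the start; "torque": the same for the moment, N m; "width": opening from 0.0 (shut) to 1.0 (fully open); "gripper_force": force on a finger pad.
Only numpy, scipy, OpenCV 4.12 (cv2) and the standard library are available. Lean on these libraries where they do the work, as an engineer would, in place of code of your own. Each camera call takes 0.05 s, during which the arm holds its last target. There are 200 camera calls.

## Task

In the stockroom, the airtight tub with the yellow lid has its lid only resting on the seal. Press the yellow lid down gently around its edge, one corner after another, until it is fully home and level all the way round. Leave the tub with the teal lid, which is still being counted, untouched.

Things in the scene. Friction and masses are not known exactly. Their poses are not given: they have to be found in the camera images.
- yellow_lid: yellow lid: rigid flat plate 110 mm (its x) by 150 mm (its y), 6 mm thick, smooth on top, with an 18 mm skirt hanging loosely outside the tub's walls; origin at the centre of the plate's underside, z up, top face 6 mm above it. Good spots to press from above: x = +-36, y = +-56 mm, each within 12 mm. Over 60 N breaks it. Pressing in the middle, all round at once, does not count
- yellow_tub: clear tub under the yellow lid, 100 mm (its x) by 140 mm (its y), 100 mm high, fixed on a plywood riser 4 to 33 mm high; origin at the centre of its underside, axes as the lid's. The lid's top face lies 113 mm above this origin at the start, 107 mm when fully home. An orange band on the walls shows below the skirt until the lid is home
- yellow_seal (a point): centre of the yellow tub's gasket, 101 mm up. The gasket bears the lid near its corners only (x +-38, y +-58 mm). Each corner of it jams down by itself under 8 to 12 N, goes 6 mm to a hard stop and stays. Pressing one corner rocks the lid: the opposite one rises up to 6 mm (then 12 mm above home) until pressed too. With all four down the lid lies level
- teal_lid: the look-alike lid in teal (blue-green), lying loose in the same way on a second tub, same sizes; origin at the centre of its plate's underside. Not to be touched. (A third tub, with a white lid, is shut already and is no concern.)
There are look-alikes about, which are no part of the job. What is shaped like the yellow_lid but purple is not meant.

How it is judged:
By the outcome, as a careful person would: the job done as asked, in the order asked, and still so for the second after the job is handed in, with the robot touching nothing.
It also fails if it takes over 48 s, if anything falls off the work surface, if the arm or the gripper's body presses on something with over 40 N, if the wrist force passes 120 N, or if a joint passes its speed limit or range.

## Working session

There is one attempt and no reset: what is moved stays moved. The work goes in short steps, Python scripts to look and compute and a tool call to move; the robot and the scene stay as the last step left them, time stands still between calls to the robot, and variables do not carry over. Pictures are saved under pics/ and viewed, at most 10 in all, crops included, and the job is handed in when it is done.

Besides the shell and the picture viewer there is one more tool, called as a command line: name --argument value ..., lists and objects as JSON in quotes. arm_command: Moves the arm, as the interface text tells. Its arguments: {"type":"object","properties":{"rows":{"type":"array"},"fingers":{"type":"number"},"grip_force":{"type":"number"}},"required":["rows"]}

```bash
mkdir -p pics; python3 - <<'E'
from plant import robot, eyes
import cv2, numpy as np
s=robot.state(); print(s['time'],s['eef_pos'],s['tool_rot'],s['contact_force'],robot.grip_depth)
fr=[]
for n in ['scene','side']:
    f=eyes.grab_frame(n); cv2.imwrite(f'pics/{n}0.png',f[...,::-1])
    print(n,{k:np.round(v,4).tolist() for k,v in eyes.camera_info(n).items() if k!='name'})
    fr.append(f)
E
```

```text
0.0 [ 0.21054728 -0.58770128  0.22156478] [-1.79878747e+02 -2.05044185e-02  1.96973485e+01] [-0.02567732 -0.39301221  0.34346632] 0.0187
scene {'intrinsics': [[364.7582, 0.0, 260.0727], [0.0, 364.7582, 186.6473], [0.0, 0.0, 1.0]], 'k1': 0.0068, 'R': [[-0.1071, 0.9942, 0.0118], [0.6808, 0.082, -0.7279], [-0.7246, -0.0699, -0.6856]], 't': [-0.0655, -0.1927, 1.3617]}
side {'intrinsics': [[420.2998, 0.0, 251.7656], [0.0, 420.2998, 190.7652], [0.0, 0.0, 1.0]], 'k1': 0.0322, 'R': [[-0.9818, -0.1895, 0.0146], [-0.126, 0.5915, -0.7964], [0.1423, -0.7837, -0.6046]], 't': [0.4299, 0.079, 1.2589]}
```

View pics/scene0.png

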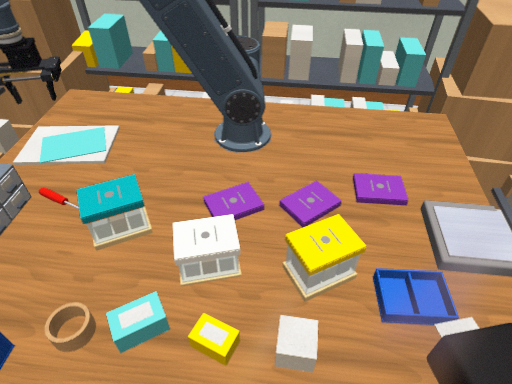

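View pics/side0.png

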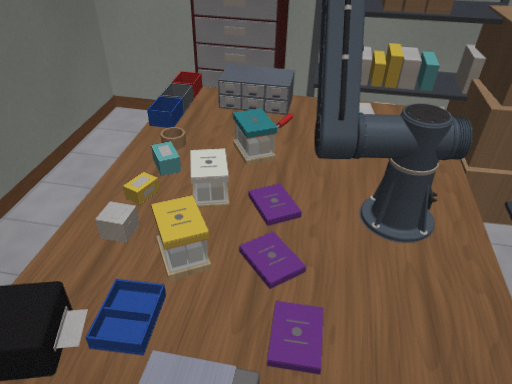

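The job is the yellow plate-shaped lid on a tub, at scene (325,243) and side (180,222). The yellow box at scene (214,338) is small and has no tub. The purple slabs, the teal lid (112,198) and the white lid (206,235) aren't meant. I'll fit the lid pose to its silhouette and check it in a crop.

```bash
cat > h.py <<'E'
import cv2, numpy as np
from scipy.optimize import least_squares
def proj(ci,X):
    c=np.asarray(X)@np.array(ci['R']).T+np.array(ci['t']); s=c[:,:2]/c[:,2:]
    s=s*(1+ci['k1']*(s**2).sum(1,keepdims=True)); K=np.array(ci['intrinsics'])
    return s@K[:2,:2].T+K[:2,2]
def mask(f,near):
    h=cv2.cvtColor(f,cv2.COLOR_RGB2HSV); m=cv2.inRange(h,(22,140,60),(34,255,255))
    m=cv2.morphologyEx(m,cv2.MORPH_CLOSE,np.ones((7,7)))
    cs,_=cv2.findContours(m,cv2.RETR_EXTERNAL,cv2.CHAIN_APPROX_NONE)
    c=min((c for c in cs if cv2.contourArea(c)>300),key=lambda c:np.linalg.norm(c.mean(0)[0]-near))
    return cv2.convexHull(c)
def pts(p,xs=(-.055,.055),ys=(-.075,.075),zs=(-.018,.006)):
    L=np.array([[x,y,z] for x in xs for y in ys for z in zs]); a=p[3]
    return L@np.array([[np.cos(a),-np.sin(a),0],[np.sin(a),np.cos(a),0],[0,0,1]]).T+p[:3]
def sup(P,n=48):  # support function of hull
    t=np.arange(n)*2*np.pi/n; return (P@np.array([np.cos(t),np.sin(t)])).max(0)
def fit(obs,p0):
    S=[sup(h.reshape(-1,2).astype(float)) for _,h in obs]
    r=lambda p:np.concatenate([sup(proj(ci,pts(p)))-s for (ci,_),s in zip(obs,S)])
    best=None
    for a in np.radians(np.arange(0,180,20)):
        q=least_squares(r,[*p0,a],x_scale=[.01,.01,.01,.1],loss='soft_l1')
        if best is None or q.cost<best.cost: best=q
    return best
E
python3 - <<'E'
from plant import eyes
from h import *
I={n:cv2.imread(f'pics/{n}0.png')[...,::-1].copy() for n in('scene','side')}
C={n:eyes.camera_info(n) for n in I}
obs=[(C['scene'],mask(I['scene'],(325,243))),(C['side'],mask(I['side'],(180,222)))]
q=fit(obs,[.6,.2,.13]); p=q.x
print('pose',p[:3].round(4),np.degrees(p[3]).round(1),'rms',np.sqrt((q.fun**2).mean()).round(2))
out=[]
for n,(x,y) in {'scene':(265,200),'side':(130,185)}.items():
    f=I[n]; k=4
    crop=cv2.resize(f[y:y+110,x:x+100],None,fx=k,fy=k,interpolation=cv2.INTER_CUBIC)
    P=pts(p); X=np.vstack([P,pts(p,(-.036,.036),(-.056,.056),(.006,))])
    for i,u in enumerate(proj(C[n],X)): cv2.circle(crop,tuple(int(v) for v in (u-(x,y)+.5)*k),4,(255,0,0) if i<8 else (0,0,255),-1)
    out.append(crop)
cv2.imwrite('pics/c1.png',np.hstack(out)[...,::-1])
E
```

```text
pose [0.5709 0.2755 0.1283] 32.1 rms 0.96
```

View pics/c1.png

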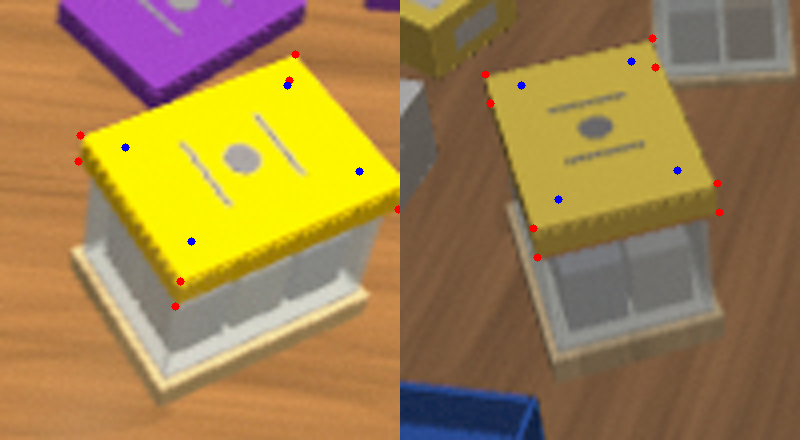

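The dots land on the lid corners (top corners at scene ≈(285,234), (339,214), (364,247), (310,270)), so the yellow lid is confirmed. Next I go above it with the fingers shut.

```bash
cat >> h.py <<'E'
from scipy.spatial.transform import Rotation as Ro
def go(target,yaw=None):
    from plant import robot
    s=robot.state(); R=Ro.from_euler('xyz',s['tool_rot'],degrees=True)
    d=R.inv().apply(np.array(target)-s['eef_pos'])*1000
    w=(R.inv()*Ro.from_euler('xyz',[180,0,s['tool_rot'][2] if yaw is None else yaw],degrees=True)).as_rotvec(degrees=True)
    print('t',round(s['time'],2),'delta',d.round(1),'twist',w.round(2),'F',s['contact_force'].round(1))
E
python3 -c "
from h import *
go([.571,.2755,.25],32.1)"
```

```text
t 0.1 delta [ 630.4 -691.2  -26.8] twist [ -0.11  -0.03 -12.4 ] F [ 1.3 -0.1 -0.3]
```

arm_command --rows '[{"delta_pos": [30, -33, -27], "twist": [0, 0, -3]}, {"delta_pos": [60, -66, -27], "twist": [0, 0, -6]}, {"delta_pos": [94, -103, -27], "twist": [0, 0, -9]}, {"delta_pos": [126, -138, -27], "twist": [0, 0, -12.4]}, {"delta_pos": [158, -173, -27], "twist": [0, 0, -12.4]}, {"delta_pos": [189, -207, -27], "twist": [0, 0, -12.4]}, {"delta_pos": [221, -242, -27], "twist": [0, 0, -12.4]}, {"delta_pos": [252, -276, -27], "twist": [0, 0, -12.4]}, {"delta_pos": [284, -311, -27], "twist": [0, 0, -12.4]}, {"delta_pos": [315, -346, -27], "twist": [0, 0, -12.4]}]' --fingers 0 --grip_force 20

```text
time: 1.1
eef_pos: [0.3909, -0.1546, 0.2495]
tool_rot: [-180.0, -0.0, 32.1]
contact_force: [1.8, -0.1, -0.4]
width: 0.174
gripper_force: 0.0
```

```bash
python3 -c "
from h import *
go([.571,.2755,.25],32.1)"
```

```text
t 1.1 delta [ 381.  -268.9   -0.4] twist [-0.   -0.01 -0.03] F [ 1.8 -0.1 -0.4]
```

arm_command --rows '[{"delta_pos": [38, -27, 0], "twist": [0, 0, 0]}, {"delta_pos": [76, -54, 0], "twist": [0, 0, 0]}, {"delta_pos": [115, -81, 0], "twist": [0, 0, 0]}, {"delta_pos": [153, -108, 0], "twist": [0, 0, 0]}, {"delta_pos": [191, -135, 0], "twist": [0, 0, 0]}, {"delta_pos": [229, -162, 0], "twist": [0, 0, 0]}, {"delta_pos": [267, -189, 0], "twist": [0, 0, 0]}, {"delta_pos": [305, -215, 0], "twist": [0, 0, 0]}, {"delta_pos": [343, -242, 0], "twist": [0, 0, 0]}, {"delta_pos": [381, -269, 0], "twist": [0, 0, 0]}]'

```text
time: 2.1
eef_pos: [0.5705, 0.2757, 0.249]
tool_rot: [-180.0, 0.1, 32.1]
contact_force: [1.8, -0.1, -0.6]
width: 0.004
gripper_force: 0.0
```

```bash
python3 - <<'E'
from plant import robot,eyes
from h import *
ci=eyes.camera_info('wrist'); f=eyes.grab_frame('wrist')
p=[.5709,.2755,.1283,np.radians(32.1)]
P=np.vstack([pts(p,zs=(.006,)),pts(p,(-.036,.036),(-.056,.056),(.006,))])
U=proj(ci,P); print(U.round(0).tolist())
g=f[...,::-1].copy()
for i,u in enumerate(U): cv2.circle(g,tuple(int(v) for v in u),3,(0,0,255) if i<4 else (255,0,0),-1)
cv2.imwrite('pics/w1.png',g)
go([.5716,.342,.16],32.1)
E
```

```text
[[332.0, 241.0], [180.0, 241.0], [339.0, 128.0], [173.0, 128.0], [313.0, 223.0], [199.0, 223.0], [317.0, 149.0], [195.0, 149.0]]
t 2.15 delta [ 29.3 -50.9  89.5] twist [-0.2  -0.43  0.2 ] F [4.2 4.1 0.8]
```

View pics/w1.png

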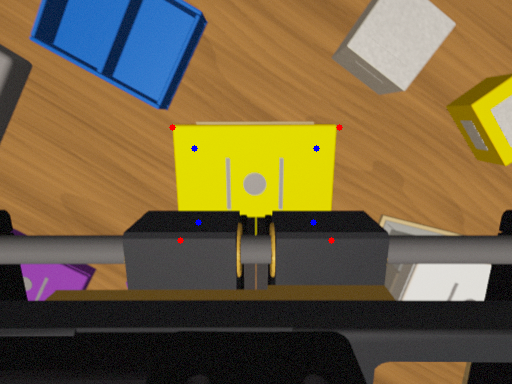

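The wrist view shows the lid's far edge from (174,126) to (337,126), within about 2 px of the prediction. The pose is good, so I descend over the first corner (+36,+56).

arm_command --rows '[{"delta_pos": [15, -25, 15], "twist": [0, 0, 0]}, {"delta_pos": [29, -51, 30], "twist": [0, 0, 0]}, {"delta_pos": [29, -51, 60], "twist": [0, 0, 0]}, {"delta_pos": [29, -51, 85], "twist": [0, 0, 0]}, {"delta_pos": [29, -51, 100], "twist": [0, 0, 0]}, {"delta_pos": [29, -51, 105], "twist": [0, 0, 0]}, {"delta_pos": [29, -51, 105], "twist": [0, 0, 0]}]'

```text
time: 2.85
eef_pos: [0.5678, 0.3321, 0.1441]
tool_rot: [-180.0, 0.1, 32.1]
contact_force: [-0.1, -0.1, 0.7]
width: 0.006
gripper_force: 0.0
```

```bash
python3 -c "
from h import *
go([.5716,.342,.134],32.1)"
```

```text
t 2.85 delta [ 8.5 -6.4 10. ] twist [-0.01  0.06 -0.03] F [-0.1 -0.1  0.7]
```

arm_command --rows '[{"delta_pos": [8, -6, 0], "twist": [0, 0, 0]}, {"delta_pos": [8, -6, 3], "twist": [0, 0, 0]}, {"delta_pos": [8, -6, 6], "twist": [0, 0, 0]}, {"delta_pos": [8, -6, 8], "twist": [0, 0, 0]}, {"delta_pos": [8, -6, 8], "twist": [0, 0, 0]}]'

```text
time: 3.35
eef_pos: [0.5712, 0.3416, 0.1363]
tool_rot: [-180.0, 0.0, 32.1]
contact_force: [0.3, -0.2, 0.5]
width: 0.004
gripper_force: 0.0
```

arm_command --rows '[{"delta_pos": [0, 0, 1], "twist": [0, 0, 0]}, {"delta_pos": [0, 0, 2], "twist": [0, 0, 0]}, {"delta_pos": [0, 0, 2], "twist": [0, 0, 0]}]'

```text
time: 3.65
eef_pos: [0.5714, 0.3417, 0.1344]
tool_rot: [-180.0, 0.0, 32.1]
contact_force: [0.7, 0.3, -0.2]
width: 0.003
gripper_force: 0.0
```

arm_command --rows '[{"delta_pos": [0, 0, 1], "twist": [0, 0, 0]}, {"delta_pos": [0, 0, 2], "twist": [0, 0, 0]}, {"delta_pos": [0, 0, 2], "twist": [0, 0, 0]}]'

```text
time: 3.95
eef_pos: [0.5717, 0.3419, 0.1337]
tool_rot: [180.0, -0.0, 32.1]
contact_force: [-0.8, 0.6, 5.7]
width: 0.005
gripper_force: 2.5
```

Contact at z≈0.134, with a fairly soft controller (~4 N/mm).

arm_command --rows '[{"delta_pos": [0, 0, 1], "twist": [0, 0, 0]}, {"delta_pos": [0, 0, 2], "twist": [0, 0, 0]}, {"delta_pos": [0, 0, 3], "twist": [0, 0, 0]}, {"delta_pos": [0, 0, 3], "twist": [0, 0, 0]}]'

```text
time: 4.35
eef_pos: [0.5718, 0.3421, 0.1319]
tool_rot: [180.0, -0.1, 32.1]
contact_force: [-2.8, -1.6, 9.5]
width: 0.008
gripper_force: 4.7
```

arm_command --rows '[{"delta_pos": [0, 0, 1], "twist": [0, 0, 0]}, {"delta_pos": [0, 0, 2], "twist": [0, 0, 0]}, {"delta_pos": [0, 0, 3], "twist": [0, 0, 0]}, {"delta_pos": [0, 0, 3], "twist": [0, 0, 0]}]'

```text
time: 4.75
eef_pos: [0.572, 0.3424, 0.1292]
tool_rot: [180.0, -0.1, 32.1]
contact_force: [-2.3, -0.2, 10.0]
width: 0.003
gripper_force: 5.2
```

arm_command --rows '[{"delta_pos": [0, 0, 1], "twist": [0, 0, 0]}, {"delta_pos": [0, 0, 1], "twist": [0, 0, 0]}]'

```text
time: 4.95
eef_pos: [0.5721, 0.3424, 0.129]
tool_rot: [180.0, -0.2, 32.1]
contact_force: [-3.1, -0.1, 13.7]
width: 0.004
gripper_force: 6.7
```

arm_command --rows '[{"delta_pos": [0, 0, 1], "twist": [0, 0, 0]}, {"delta_pos": [0, 0, 2], "twist": [0, 0, 0]}, {"delta_pos": [0, 0, 2], "twist": [0, 0, 0]}]'

```text
time: 5.25
eef_pos: [0.5721, 0.3425, 0.1288]
tool_rot: [180.0, -0.2, 32.1]
contact_force: [-6.0, -2.2, 20.8]
width: 0.006
gripper_force: 10.4
```

arm_command --rows '[{"delta_pos": [0, 0, 1], "twist": [0, 0, 0]}, {"delta_pos": [0, 0, 1], "twist": [0, 0, 0]}]'

```text
time: 5.45
eef_pos: [0.5721, 0.3425, 0.1286]
tool_rot: [180.0, -0.2, 32.1]
contact_force: [-7.8, -2.9, 25.0]
width: 0.003
gripper_force: 12.3
```

At a hard stop (25 N with no more travel), so the first corner is home. On to the neighbour (+36,−56).

arm_command --rows '[{"delta_pos": [0, 0, -10], "twist": [0, 0, 0]}, {"delta_pos": [0, 0, -35], "twist": [0, 0, 0]}, {"delta_pos": [0, 37, -35], "twist": [0, 0, 0]}, {"delta_pos": [0, 75, -35], "twist": [0, 0, 0]}, {"delta_pos": [0, 112, -35], "twist": [0, 0, 0]}, {"delta_pos": [0, 112, -35], "twist": [0, 0, 0]}, {"delta_pos": [0, 112, -23], "twist": [0, 0, 0]}, {"delta_pos": [0, 112, -18], "twist": [0, 0, 0]}, {"delta_pos": [0, 112, -18], "twist": [0, 0, 0]}]'

```text
time: 6.35
eef_pos: [0.6289, 0.2478, 0.1385]
tool_rot: [-179.9, 0.2, 32.2]
contact_force: [0.1, 0.7, 0.5]
width: 0.004
gripper_force: 0.0
```

arm_command --rows '[{"delta_pos": [0, 0, 2], "twist": [0, 0, 0]}, {"delta_pos": [0, 0, 4], "twist": [0, 0, 0]}, {"delta_pos": [0, 0, 6], "twist": [0, 0, 0]}, {"delta_pos": [0, 0, 6], "twist": [0, 0, 0]}]'

```text
time: 6.75
eef_pos: [0.6308, 0.2472, 0.1344]
tool_rot: [-180.0, 0.0, 32.1]
contact_force: [0.7, 0.2, 0.2]
width: 0.007
gripper_force: 0.0
```

arm_command --rows '[{"delta_pos": [0, 0, 1], "twist": [0, 0, 0]}, {"delta_pos": [0, 0, 2], "twist": [0, 0, 0]}, {"delta_pos": [0, 0, 3], "twist": [0, 0, 0]}, {"delta_pos": [0, 0, 3], "twist": [0, 0, 0]}]'

```text
time: 7.15
eef_pos: [0.6312, 0.2471, 0.1332]
tool_rot: [180.0, -0.1, 32.1]
contact_force: [-1.4, 0.4, 6.1]
width: 0.003
gripper_force: 3.2
```

arm_command --rows '[{"delta_pos": [0, 0, 1], "twist": [0, 0, 0]}, {"delta_pos": [0, 0, 2], "twist": [0, 0, 0]}, {"delta_pos": [0, 0, 3], "twist": [0, 0, 0]}, {"delta_pos": [0, 0, 4], "twist": [0, 0, 0]}, {"delta_pos": [0, 0, 5], "twist": [0, 0, 0]}, {"delta_pos": [0, 0, 5], "twist": [0, 0, 0]}]'

```text
time: 7.75
eef_pos: [0.6317, 0.2473, 0.129]
tool_rot: [180.0, -0.1, 32.1]
contact_force: [-1.8, 0.3, 8.7]
width: 0.003
gripper_force: 4.2
```

arm_command --rows '[{"delta_pos": [0, 0, 1], "twist": [0, 0, 0]}, {"delta_pos": [0, 0, 2], "twist": [0, 0, 0]}, {"delta_pos": [0, 0, 2], "twist": [0, 0, 0]}]'

```text
time: 8.05
eef_pos: [0.6318, 0.2474, 0.1285]
tool_rot: [180.0, -0.2, 32.1]
contact_force: [-4.4, -0.9, 14.6]
width: 0.004
gripper_force: 7.3
```

arm_command --rows '[{"delta_pos": [0, 0, 1], "twist": [0, 0, 0]}, {"delta_pos": [0, 0, 2], "twist": [0, 0, 0]}, {"delta_pos": [0, 0, 2], "twist": [0, 0, 0]}]'

```text
time: 8.35
eef_pos: [0.6319, 0.2474, 0.1283]
tool_rot: [179.9, -0.2, 32.1]
contact_force: [-6.6, -1.3, 22.4]
width: 0.0
gripper_force: 10.9
```

The second corner is home. Next is (−36,−56).

arm_command --rows '[{"delta_pos": [0, 0, -10], "twist": [0, 0, 0]}, {"delta_pos": [0, 0, -40], "twist": [0, 0, 0]}, {"delta_pos": [-36, 0, -40], "twist": [0, 0, 0]}, {"delta_pos": [-72, 0, -40], "twist": [0, 0, 0]}, {"delta_pos": [-72, 0, -40], "twist": [0, 0, 0]}, {"delta_pos": [-72, 0, -30], "twist": [0, 0, 0]}, {"delta_pos": [-72, 0, -25], "twist": [0, 0, 0]}, {"delta_pos": [-72, 0, -25], "twist": [0, 0, 0]}]'

```text
time: 9.15
eef_pos: [0.5705, 0.2089, 0.1462]
tool_rot: [-180.0, 0.1, 32.1]
contact_force: [-0.7, 0.5, -0.3]
width: 0.004
gripper_force: 0.0
```

arm_command --rows '[{"delta_pos": [0, 0, 2], "twist": [0, 0, 0]}, {"delta_pos": [0, 0, 4], "twist": [0, 0, 0]}, {"delta_pos": [0, 0, 6], "twist": [0, 0, 0]}, {"delta_pos": [0, 0, 8], "twist": [0, 0, 0]}, {"delta_pos": [0, 0, 8], "twist": [0, 0, 0]}]'

```text
time: 9.65
eef_pos: [0.5698, 0.2087, 0.1392]
tool_rot: [-180.0, 0.0, 32.1]
contact_force: [0.2, -0.4, -0.1]
width: 0.007
gripper_force: 0.0
```

arm_command --rows '[{"delta_pos": [0, 0, 1], "twist": [0, 0, 0]}, {"delta_pos": [0, 0, 2], "twist": [0, 0, 0]}, {"delta_pos": [0, 0, 3], "twist": [0, 0, 0]}, {"delta_pos": [0, 0, 4], "twist": [0, 0, 0]}, {"delta_pos": [0, 0, 4], "twist": [0, 0, 0]}]'

```text
time: 10.15
eef_pos: [0.5699, 0.2087, 0.1354]
tool_rot: [-180.0, 0.0, 32.1]
contact_force: [0.4, 0.0, -0.2]
width: 0.006
gripper_force: 0.0
```

arm_command --rows '[{"delta_pos": [0, 0, 1], "twist": [0, 0, 0]}, {"delta_pos": [0, 0, 2], "twist": [0, 0, 0]}, {"delta_pos": [0, 0, 3], "twist": [0, 0, 0]}, {"delta_pos": [0, 0, 4], "twist": [0, 0, 0]}, {"delta_pos": [0, 0, 4], "twist": [0, 0, 0]}]'

```text
time: 10.65
eef_pos: [0.5699, 0.2084, 0.1325]
tool_rot: [180.0, 0.0, 32.1]
contact_force: [-1.9, -1.3, 5.8]
width: 0.005
gripper_force: 3.1
```

arm_command --rows '[{"delta_pos": [0, 0, 1], "twist": [0, 0, 0]}, {"delta_pos": [0, 0, 2], "twist": [0, 0, 0]}, {"delta_pos": [0, 0, 3], "twist": [0, 0, 0]}, {"delta_pos": [0, 0, 4], "twist": [0, 0, 0]}, {"delta_pos": [0, 0, 4], "twist": [0, 0, 0]}]'

```text
time: 11.15
eef_pos: [0.5699, 0.2083, 0.1287]
tool_rot: [180.0, 0.0, 32.1]
contact_force: [-1.9, -1.1, 6.4]
width: 0.005
gripper_force: 3.7
```

arm_command --rows '[{"delta_pos": [0, 0, 1], "twist": [0, 0, 0]}, {"delta_pos": [0, 0, 2], "twist": [0, 0, 0]}, {"delta_pos": [0, 0, 3], "twist": [0, 0, 0]}, {"delta_pos": [0, 0, 3], "twist": [0, 0, 0]}]'

```text
time: 11.55
eef_pos: [0.57, 0.2082, 0.1277]
tool_rot: [179.9, -0.0, 32.1]
contact_force: [-5.3, -2.7, 17.9]
width: 0.002
gripper_force: 9.1
```

arm_command --rows '[{"delta_pos": [0, 0, 1], "twist": [0, 0, 0]}, {"delta_pos": [0, 0, 2], "twist": [0, 0, 0]}, {"delta_pos": [0, 0, 2], "twist": [0, 0, 0]}]'

```text
time: 11.85
eef_pos: [0.57, 0.2082, 0.1275]
tool_rot: [179.9, -0.0, 32.1]
contact_force: [-8.4, -3.1, 27.5]
width: 0.004
gripper_force: 13.7
```

arm_command --rows '[{"delta_pos": [0, 0, -10], "twist": [0, 0, 0]}, {"delta_pos": [0, 0, -45], "twist": [0, 0, 0]}, {"delta_pos": [0, -37, -45], "twist": [0, 0, 0]}, {"delta_pos": [0, -75, -45], "twist": [0, 0, 0]}, {"delta_pos": [0, -112, -45], "twist": [0, 0, 0]}, {"delta_pos": [0, -112, -45], "twist": [0, 0, 0]}, {"delta_pos": [0, -112, -32], "twist": [0, 0, 0]}, {"delta_pos": [0, -112, -27], "twist": [0, 0, 0]}, {"delta_pos": [0, -112, -27], "twist": [0, 0, 0]}]'

```text
time: 12.75
eef_pos: [0.5103, 0.3021, 0.1478]
tool_rot: [-180.0, 0.2, 32.0]
contact_force: [0.2, -0.0, 1.3]
width: 0.003
gripper_force: 0.0
```

arm_command --rows '[{"delta_pos": [0, 0, 2], "twist": [0, 0, 0]}, {"delta_pos": [0, 0, 4], "twist": [0, 0, 0]}, {"delta_pos": [0, 0, 6], "twist": [0, 0, 0]}, {"delta_pos": [0, 0, 8], "twist": [0, 0, 0]}, {"delta_pos": [0, 0, 8], "twist": [0, 0, 0]}]'

```text
time: 13.25
eef_pos: [0.5104, 0.3034, 0.1413]
tool_rot: [-180.0, 0.0, 32.1]
contact_force: [-0.2, 1.3, 0.2]
width: 0.004
gripper_force: 0.0
```

arm_command --rows '[{"delta_pos": [0, 0, 1], "twist": [0, 0, 0]}, {"delta_pos": [0, 0, 2], "twist": [0, 0, 0]}, {"delta_pos": [0, 0, 3], "twist": [0, 0, 0]}, {"delta_pos": [0, 0, 4], "twist": [0, 0, 0]}, {"delta_pos": [0, 0, 4], "twist": [0, 0, 0]}]'

```text
time: 13.75
eef_pos: [0.5104, 0.3035, 0.1374]
tool_rot: [-180.0, 0.0, 32.1]
contact_force: [0.7, 0.2, -0.1]
width: 0.008
gripper_force: 0.0
```

The third corner is at its stop. Now I press the last one.

arm_command --rows '[{"delta_pos": [0, 0, 1], "twist": [0, 0, 0]}, {"delta_pos": [0, 0, 2], "twist": [0, 0, 0]}, {"delta_pos": [0, 0, 3], "twist": [0, 0, 0]}, {"delta_pos": [0, 0, 4], "twist": [0, 0, 0]}, {"delta_pos": [0, 0, 5], "twist": [0, 0, 0]}, {"delta_pos": [0, 0, 5], "twist": [0, 0, 0]}]'

```text
time: 14.35
eef_pos: [0.5105, 0.3035, 0.1333]
tool_rot: [180.0, -0.0, 32.1]
contact_force: [-0.5, -0.5, 3.8]
width: 0.004
gripper_force: 2.4
```

arm_command --rows '[{"delta_pos": [0, 0, 1], "twist": [0, 0, 0]}, {"delta_pos": [0, 0, 2], "twist": [0, 0, 0]}, {"delta_pos": [0, 0, 3], "twist": [0, 0, 0]}, {"delta_pos": [0, 0, 4], "twist": [0, 0, 0]}, {"delta_pos": [0, 0, 4], "twist": [0, 0, 0]}]'

```text
time: 14.85
eef_pos: [0.5103, 0.3037, 0.1295]
tool_rot: [-180.0, -0.0, 32.1]
contact_force: [-2.2, -1.1, 5.4]
width: 0.001
gripper_force: 3.0
```

arm_command --rows '[{"delta_pos": [0, 0, 1], "twist": [0, 0, 0]}, {"delta_pos": [0, 0, 2], "twist": [0, 0, 0]}, {"delta_pos": [0, 0, 3], "twist": [0, 0, 0]}, {"delta_pos": [0, 0, 3], "twist": [0, 0, 0]}]'

```text
time: 15.25
eef_pos: [0.5103, 0.3037, 0.1276]
tool_rot: [-180.0, -0.0, 32.1]
contact_force: [-3.3, -0.4, 12.7]
width: 0.005
gripper_force: 6.0
```

arm_command --rows '[{"delta_pos": [0, 0, 1], "twist": [0, 0, 0]}, {"delta_pos": [0, 0, 2], "twist": [0, 0, 0]}, {"delta_pos": [0, 0, 3], "twist": [0, 0, 0]}, {"delta_pos": [0, 0, 3], "twist": [0, 0, 0]}]'

```text
time: 15.65
eef_pos: [0.5103, 0.3038, 0.1273]
tool_rot: [180.0, -0.1, 32.1]
contact_force: [-7.3, -2.6, 26.4]
width: 0.003
gripper_force: 13.4
```

arm_command --rows '[{"delta_pos": [0, 0, -10], "twist": [0, 0, 0]}, {"delta_pos": [0, 0, -45], "twist": [0, 0, 0]}, {"delta_pos": [-40, 0, -85], "twist": [0, 0, 0]}, {"delta_pos": [-60, 40, -120], "twist": [0, 0, 0]}, {"delta_pos": [-60, 80, -140], "twist": [0, 0, 0]}, {"delta_pos": [-60, 110, -140], "twist": [0, 0, 0]}, {"delta_pos": [-60, 110, -140], "twist": [0, 0, 0]}]'

```text
time: 16.35
eef_pos: [0.5214, 0.1753, 0.2642]
tool_rot: [179.8, -0.2, 31.8]
contact_force: [0.4, -0.0, 0.7]
width: 0.003
gripper_force: 0.0
```

```bash
python3 - <<'E'
from plant import robot,eyes
import cv2,numpy as np
a=eyes.grab_frame('scene');b=eyes.grab_frame('side');cv2.imwrite('pics/raw_scene1.png',a[...,::-1]);cv2.imwrite('pics/raw_side1.png',b[...,::-1])
r=lambda f,x,y:cv2.resize(f[y:y+110,x:x+100],None,fx=4,fy=4,interpolation=cv2.INTER_CUBIC)
cv2.imwrite('pics/c2.png',np.hstack([r(a,265,200),r(b,130,185)])[...,::-1]); print(robot.state()['time'])
E
```

```text
16.45
```

View pics/c2.png

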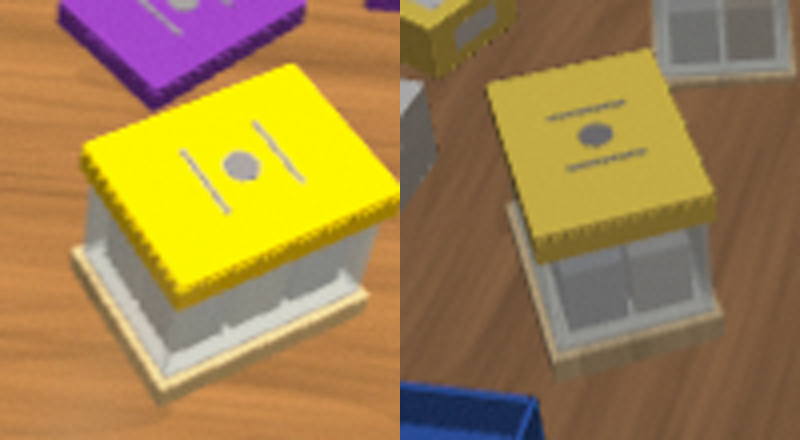

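The lid now sits about 10 px (4x crop) lower on every side, looks level, and shows no orange band at the skirt. The first two corners were pressed while the lid was tilted, so I'll recheck both by touch.

```bash
python3 -c "
from h import *
go([.5716,.342,.136],32.1)"
```

```text
t 16.45 delta [ 132.3 -110.8  126.4] twist [-0.04  0.02 -0.12] F [-0.6 -0.4  0. ]
```

arm_command --rows '[{"delta_pos": [40, -30, 0], "twist": [0, 0, 0]}, {"delta_pos": [75, -62, 20], "twist": [0, 0, 0]}, {"delta_pos": [105, -90, 50], "twist": [0, 0, 0]}, {"delta_pos": [132, -111, 80], "twist": [0, 0, 0]}, {"delta_pos": [132, -111, 110], "twist": [0, 0, 0]}, {"delta_pos": [132, -111, 124], "twist": [0, 0, 0]}, {"delta_pos": [132, -111, 126], "twist": [0, 0, 0]}, {"delta_pos": [132, -111, 126], "twist": [0, 0, 0]}]'

```text
time: 17.25
eef_pos: [0.5706, 0.3425, 0.1367]
tool_rot: [-180.0, 0.0, 32.1]
contact_force: [-0.5, -0.7, 0.3]
width: 0.007
gripper_force: 0.0
```

arm_command --rows '[{"delta_pos": [0, 0, 2], "twist": [0, 0, 0]}, {"delta_pos": [0, 0, 4], "twist": [0, 0, 0]}, {"delta_pos": [0, 0, 6], "twist": [0, 0, 0]}, {"delta_pos": [0, 0, 8], "twist": [0, 0, 0]}, {"delta_pos": [0, 0, 9], "twist": [0, 0, 0]}, {"delta_pos": [0, 0, 9], "twist": [0, 0, 0]}]'

```text
time: 17.85
eef_pos: [0.571, 0.3426, 0.1278]
tool_rot: [180.0, -0.0, 32.1]
contact_force: [0.1, -0.5, 1.1]
width: 0.005
gripper_force: 0.8
```

arm_command --rows '[{"delta_pos": [0, 0, 1], "twist": [0, 0, 0]}, {"delta_pos": [0, 0, 3], "twist": [0, 0, 0]}, {"delta_pos": [0, 0, 3], "twist": [0, 0, 0]}]'

```text
time: 18.15
eef_pos: [0.5712, 0.3426, 0.1276]
tool_rot: [180.0, -0.0, 32.1]
contact_force: [-3.5, -2.4, 14.1]
width: 0.004
gripper_force: 6.8
```

Corner 1 is met at z = 0.1278 and is rigid, so it's home. I check corner 2 the same way.

arm_command --rows '[{"delta_pos": [0, 0, -10], "twist": [0, 0, 0]}, {"delta_pos": [0, 0, -30], "twist": [0, 0, 0]}, {"delta_pos": [0, 37, -30], "twist": [0, 0, 0]}, {"delta_pos": [0, 75, -30], "twist": [0, 0, 0]}, {"delta_pos": [0, 112, -30], "twist": [0, 0, 0]}, {"delta_pos": [0, 112, -30], "twist": [0, 0, 0]}, {"delta_pos": [0, 112, -17], "twist": [0, 0, 0]}, {"delta_pos": [0, 112, -10], "twist": [0, 0, 0]}, {"delta_pos": [0, 112, -7], "twist": [0, 0, 0]}]'

```text
time: 19.05
eef_pos: [0.6284, 0.2487, 0.1295]
tool_rot: [-179.9, 0.2, 32.2]
contact_force: [0.1, -0.1, -0.8]
width: 0.001
gripper_force: 0.0
```

arm_command --rows '[{"delta_pos": [0, 0, 2], "twist": [0, 0, 0]}, {"delta_pos": [0, 0, 4], "twist": [0, 0, 0]}, {"delta_pos": [0, 0, 4], "twist": [0, 0, 0]}]'

```text
time: 19.35
eef_pos: [0.6304, 0.2485, 0.1279]
tool_rot: [180.0, -0.0, 32.2]
contact_force: [0.0, -0.7, -0.4]
width: 0.005
gripper_force: 0.0
```

arm_command --rows '[{"delta_pos": [0, 0, 1], "twist": [0, 0, 0]}, {"delta_pos": [0, 0, 3], "twist": [0, 0, 0]}, {"delta_pos": [0, 0, 3], "twist": [0, 0, 0]}]'

```text
time: 19.65
eef_pos: [0.6307, 0.2484, 0.1276]
tool_rot: [180.0, -0.1, 32.1]
contact_force: [-4.6, 0.1, 10.8]
width: 0.003
gripper_force: 6.0
```

arm_command --rows '[{"delta_pos": [0, 0, -10], "twist": [0, 0, 0]}, {"delta_pos": [0, 0, -50], "twist": [0, 0, 0]}, {"delta_pos": [0, 0, -90], "twist": [0, 0, 0]}, {"delta_pos": [0, 0, -120], "twist": [0, 0, 0]}, {"delta_pos": [0, 0, -120], "twist": [0, 0, 0]}, {"delta_pos": [0, 0, -120], "twist": [0, 0, 0]}]'

```text
time: 20.25
eef_pos: [0.6308, 0.2478, 0.2455]
tool_rot: [180.0, -0.1, 32.1]
contact_force: [0.1, 0.2, -0.8]
width: 0.005
gripper_force: 0.0
```

All four corners stop at z ≈ 0.1275, so the lid is level and home. Handing in.

```bash
python3 -c "
from plant import robot
print(robot.close_job())"
```

```text
the job is handed in; nothing more can be done
None
```

I pressed the yellow lid down corner by corner until all four stopped at the same height (z ≈ 0.1275 m, about 28 N peak read), so it is home and level; I never moved to the teal-lidded tub, and I handed the job in at about 20 s of the 48 s.

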